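# Close the embossing tool on its dowels and hold it shut

### The arm

A 6-joint arm with a two-finger parallel gripper is mounted at the origin on a cart in front of the work surface, level with it; the furniture and walls round the work are solid. World frame = base frame: x ahead of the robot, y to its left, z up, the work surface at z = 0. Lengths are in m, angles in rad, forces in N, time in s.
With the tool pointing down it reaches from about 0.3 to 0.775 m from the base axis. Payload 14.6 kg.
Tool frame: the origin (TCP) lies at the very end of the fingers, on their centre line; the grasp point (between the pads) lies 19 mm behind it; z points along the fingers, y is the line along which they close (so a half turn about z gives the same grasp; the last joint's range is limited). The gripper opens to 94 mm and grips with 3 to 60 N. Pads are 16 mm wide; open, the fingers measure 119 mm over their backs; the gripper's body (75 mm by 177 mm) begins 78 mm behind the grasp point.
Start: joints at [-1.18, 0.3, 1.521, -0, 1.321, -0.067], TCP at [0.243, -0.493, 0.205] pointing down, gripper open.
Joint ranges: [-3.03, 3.03], [-0.79, 2.21], [0.23, 2.52], [-1.04, 4.18], [0, 3.07], [-2.55, 2.55]. Speed limits (rad/s): [2.22, 2.22, 2.57, 3.14, 3.14, 3.14].

### API

Orientations are given as [roll, pitch, yaw] about the fixed x, y, z axes, in that order (R = Rz(yaw) Ry(pitch) Rx(roll)).
In Python, from bench import robot, vision gives the robot as it stands.
- The arm moves only by the shell command python3 -m pendant 'ROWS' [FORCE]. ROWS is a JSON object of lists of equal length, an entry for each row: "rotation": the turn, a rotation vector about the tool's x, y, z in degrees, a list of three; "dp": the shift along the tool's x, y, z in cm, a list of three; "hand": the opening, from 0 (shut) to 1 (fully open). In form: {"rotation": [[rx, ry, rz], ...], "dp": [[tx, ty, tz], ...], "hand": [hand, ...]}. A call has 1 to 20 rows; each row shifts and turns the commanded pose from where the row before left it, along the tool's axes as they then stand; what a row does not reach is not made up. A row lasts 1/10 s, in which the tool goes at most 50 mm and 8.59 degrees, less where a joint would pass 70% of its speed; a pose out of reach is approached as far as the arm can. A call with a gripper value outside its range is refused whole. The fingers move at their own pace and stop on an object; FORCE is the grip in N (left out, the last holds). Time passes only in rows, so rows that do not move let the fingers close. It gives the time, the measured TCP pose, the force, the opening and the grip force at its end, in the units of the state.
- robot.sense(): the state, without advancing time (a new reading comes with each control period).
- vision.grab_frame(name): name is "scene" or "top"; returns the picture (420x560x3 uint8, red, green, blue); there is no depth.
- vision.calibration(name): a dict with "fx", "fy", "cx", "cy" (pixels), "D" ([k1, k2, p1, p2, k3] as OpenCV has them; the pictures are not rectified), "rvec" (rotation vector, rad) and "tvec" (3), from world to camera coordinates, as OpenCV has them. Camera axes: x right, y down, z forward; pixel columns grow to the right and rows downward; lengths in m; the calibration is good to about 2 mm. A picture is of the moment at which its call begins. calibration takes no time and is no camera call.
- robot.sign_off(): hands the job in; it is judged then, once.
The state is a dict: "clock": time; "joint_positions": joint angles; "qd": joint speeds; "joint_efforts": joint torques, N m; "eef_pos": TCP position; "ee_rot": TCP orientation; "contact_force": force on the tool from outside, world axes, zero at the start; "wrist_torque": the same for the moment, N m; "opening": finger opening in m; "finger_force": force on a finger pad.
Only numpy, scipy, OpenCV 4.12 (cv2) and the standard library are available. Lean on these libraries where they do the work, as an engineer would, in place of code of your own. Each camera call takes 0.05 s, during which the arm holds its last target. There are 200 camera calls.

### The job

Get the two-part carton embossing tool closed: turn the black clamp knob clockwise about a quarter turn until its yellow bar is swung well clear of the lower half, then set the loose upper half down over both brass dowels, level, and press it down against the orange spring pad until the two halves meet face to face. Finish while still holding it pressed fully shut (the spring lifts it again if you let go), and leave the other things on the table where they are.

Things in the scene. Friction and masses are not known exactly. Their poses are not given: they have to be found in the camera images.
- lower_half: Lower half of the tool, fixed. Grey base plate 12 mm thick, own x -47 to +99 mm, y +-75 mm; on it a steel die block 60 x 120 mm (long along own y), its top face 37 mm above the table. Clamp post at own x = +68 mm, y = 0, on the side away from the robot. Origin: on the table under the middle of the die block; z up. Yaw within 0.35 rad of the robot's axes.
- die_face (a point): Middle of the steel die face, 37 mm above the table; axes as lower_half. Two upright brass dowels, 12 mm diameter, stand on the face at own y = -42 and +42 mm, x = 0; they rise 26 mm above it (tops 63 mm above the table), the last 7 mm tapered.
- spring_pad (a joint): Orange spring pad, 30 x 46 mm, in the middle of the die face. 0 = up, 8 mm proud of the face; grows as it is pushed down, 0.008 m = flush (halves shut). The spring pushes up with 8 N at 0 and 16 N at 0.008: the upper half's weight alone does not push it down, an extra push of 10 to 13 N shuts the halves.
- clamp (a joint): Clamp angle. 0 = yellow bar along the lower half's -x, over the pad, in the way of the upper half; grows clockwise from above to a stop at 1.6 rad (bar along its +y). Starts at 0 to 0.35; clear of the die block from about 1.2. Bar 18 mm wide, reaches 72 mm from the axis, 47 to 57 mm above the table. Friction 0.05 N m; stays where left.
- knob_grip (a point): Point to grip on the black clamp knob, on its axis, 80 mm above the table. The knob is an upright grip bar 46 mm long, 14 mm wide, 63 to 95 mm above the table, lying along the yellow bar. Own x along the grip bar (the yellow bar points to own -x), y across it, z up.
- upper_half: Loose upper half, 0.36 to 0.54 kg, flat on the table, right way up. Aluminium plate 60 x 120 x 22 mm (long along own y) with two through holes of 14.5 mm diameter at own y = -42 and +42 mm, x = 0, and a blue block handle on top. It may go on either way round. Origin: centre of the plate's underside; z up. Yaw within 0.5 rad of the robot's axes.
- handle (a point): Point to grip on the blue handle, 46 mm above the upper half's underside. The handle is a block 24 mm wide (own x) and 50 mm long (own y), its top 65.5 mm above the underside; the thin black collar round its foot is only for looks. Axes as upper_half.
- marker_red: Bystander: white marker with red cap, 16 x 121 x 18 mm, lying at the front edge. Origin under its middle.
- date_stamp: Bystander: black self-inking stamp with red top, 35 x 58 x 80 mm. Origin under its middle.
- tape_roll: Bystander: roll of brown tape lying flat, 94 mm diameter, 48 mm high. Origin under its middle.
- tally_counter: Bystander: chrome hand tally counter, 76 x 56 x 30 mm. Origin under its middle.
- carton: Bystander: small green and white closed carton lying flat, 83 x 122 x 39 mm. Origin under its middle.
Things that resemble listed ones, but are neither listed nor needed, are in the scene too. What is shaped like the upper_half but pink is not meant.

How it is judged:
On the way:
1. the clamp bar is swung clear of the lower half, while the upper half is still off the tool (value of joint clamp above 1.2 rad and horizontal distance between upper_half and die_face above 0.03 m), for 0.2 s.
At the end, for the whole second after the job is handed in: The clamp is still clear (over 1.2 rad); the upper half sits on both dowels, centred within 4 mm, in line within 0.08 rad, level within 0.04 rad, its underside within 1.5 mm of the die face, the spring pad pushed down over 6.5 of its 8 mm, at rest, the robot pressing on it with over 2 N of contact (value of joint clamp above 1.2 rad and value of joint spring_pad above 0.0065 m and horizontal distance between upper_half and die_face below 0.004 m and z of upper_half in the frame of die_face between -0.003 and 0.0015 m and angle between upper_half's own z axis and vertical below 0.04 rad and angle between the y axis of upper_half and the y axis of lower_half, either way round below 0.08 rad and linear speed of upper_half below 0.02 m/s and contact force between any of the fingers, the arm and upper_half above 2 N); the arm keeps its last pose, push and grip.
It fails at once if another thing on the table is pushed more than 30 mm (distance of any of marker_red, date_stamp, tape_roll, tally_counter, carton from where it was at the start of the episode above 0.03 m).
It also fails if it takes over 51 s, if anything falls off the work surface, if the arm or the gripper's body presses on something with over 40 N, if the wrist force passes 120 N, or if a joint passes its speed limit or range.

## Working session

There is one attempt and no reset: what is moved stays moved. The work goes in short steps, Python scripts to look and compute and a shell command to move; the robot and the scene stay as the last step left them, time stands still between calls to the robot, and variables do not carry over. Pictures are saved under pics/ and viewed, at most 10 in all, crops included, and the job is handed in when it is done.

```bash
mkdir -p pics; cat > h.py <<'E'
import numpy as np, cv2
from bench import robot, vision
def grab(n,f):
    im=vision.grab_frame(n); cv2.imwrite('pics/'+f,im[:,:,::-1]); return im
def ray(n,uv):
    c=vision.calibration(n); K=np.array([[c['fx'],0,c['cx']],[0,c['fy'],c['cy']],[0,0,1.]])
    p=cv2.undistortPoints(np.array(uv,float).reshape(-1,1,2),K,np.array(c['D'],float)).reshape(-1,2)
    R=cv2.Rodrigues(np.array(c['rvec'],float))[0]; t=np.array(c['tvec'],float).ravel()
    return -R.T@t, np.c_[p,np.ones(len(p))]@R
def onz(n,uv,z):
    o,d=ray(n,uv); return o+d*((z-o[2])/d[:,2])[:,None]
def proj(n,P):
    c=vision.calibration(n); K=np.array([[c['fx'],0,c['cx']],[0,c['fy'],c['cy']],[0,0,1.]])
    return cv2.projectPoints(np.array(P,float).reshape(-1,1,3),np.array(c['rvec'],float),np.array(c['tvec'],float),K,np.array(c['D'],float))[0].reshape(-1,2)
E
python3 - <<'E'
from h import *
for n in('top','scene'):
    grab(n,n+'0.png'); print(n,ray(n,[[280,210]])[0])
print(robot.sense())
E
```

```text
top [ 0.23657467 -0.01103702  1.40142287]
scene [0.0596424  0.76753582 1.10267677]
{'clock': 0.1, 'joint_positions': array([-1.17960515e+00,  3.00404825e-01,  1.52149046e+00, -1.15169535e-05,
        1.32068805e+00, -6.66050719e-02]), 'qd': array([ 0.00117548, -0.00129099, -0.00277723,  0.00033451, -0.00016647,
       -0.00040539]), 'joint_efforts': array([ 1.87410777e-03, -5.32638073e+01, -3.53279829e+01,  7.09787942e-02,
        2.34825670e-02, -4.48585536e-05]), 'eef_pos': array([ 0.24299251, -0.49316491,  0.20496101]), 'ee_rot': array([-3.14060343e+00, -5.48046057e-05,  4.57799080e-01]), 'contact_force': array([ 0.26002539,  0.50828812, -0.45490049]), 'wrist_torque': array([-0.01722264,  0.05695177, -0.02806301]), 'finger_force': 0.0, 'opening': 0.09418144978899115}
```

View pics/top0.png

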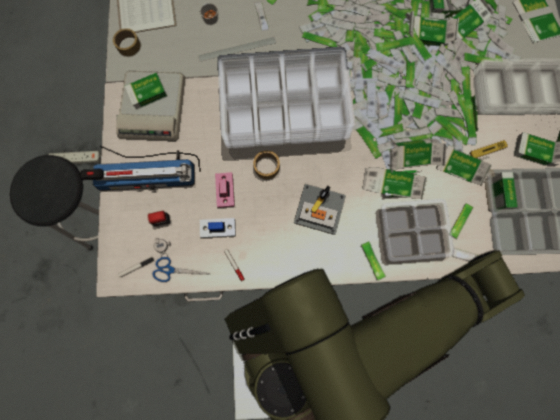

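View pics/scene0.png

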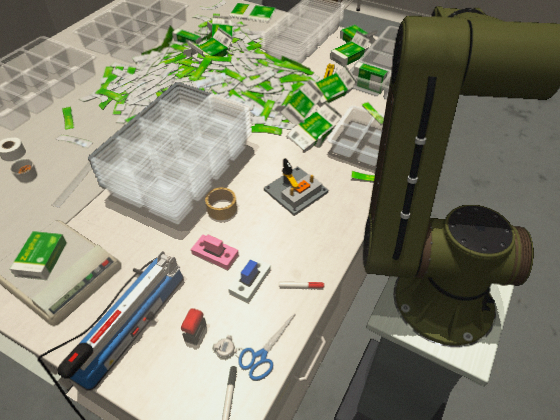

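The top view shows the blue-handled plate at (217,228) and a pink look-alike at (225,188). The other blue things are scissors at (165,270) and a sealer at (145,172). The tool with the yellow bar is at (320,208). By the description I choose (217,228) as the upper half; next I check it in a crop.

```bash
python3 - <<'E'
from h import *
a=cv2.imread('pics/top0.png')[172:252,190:350]; b=cv2.imread('pics/scene0.png')[145:305,200:360]
a=cv2.resize(a,None,fx=5,fy=5,interpolation=cv2.INTER_CUBIC)[:290*2]
cv2.imwrite('pics/c1.png',a); cv2.imwrite('pics/c2.png',cv2.resize(b,(600,600),interpolation=cv2.INTER_CUBIC))
def blobs(n,lo,hi,box,amin=6):
    im=cv2.imread(f'pics/{n}0.png'); h=cv2.cvtColor(im,cv2.COLOR_BGR2HSV); m=cv2.inRange(h,lo,hi)
    k=np.zeros_like(m); x0,y0,x1,y1=box; k[y0:y1,x0:x1]=m[y0:y1,x0:x1]
    for c in cv2.findContours(k,cv2.RETR_EXTERNAL,cv2.CHAIN_APPROX_NONE)[0]:
        if cv2.contourArea(c)>=amin: print(n,lo,np.array(cv2.minAreaRect(c)[0]).round(1),np.round(cv2.minAreaRect(c)[1:][0],1),round(cv2.minAreaRect(c)[2],1),cv2.contourArea(c),cv2.boundingRect(c))
T=(190,172,350,252);S=(200,145,360,305)
for n,B in(('top',T),('scene',S)):
    blobs(n,(100,120,40),(130,255,255),B)      # blue
    blobs(n,(20,120,120),(34,255,255),B,3)  # yellow
    blobs(n,(5,150,120),(19,255,255),B,3)   # orange
    blobs(n,(0,0,0),(180,255,45),B,8)   # black
blobs('top',(0,0,205),(180,20,255),T)
E
```

```text
top (100, 120, 40) [216. 226.] [ 6. 14.] 90.0 81.5 (209, 223, 15, 7)
top (20, 120, 120) [315.9 205.4] [ 5.  12.4] 35.5 48.0 (312, 200, 10, 12)
top (5, 150, 120) [318.3 213.6] [12.3  7.9] 18.4 68.5 (312, 209, 13, 10)
top (0, 0, 0) [216.6 230.3] [ 2.7 13.3] 81.3 13.5 (210, 228, 14, 4)
top (0, 0, 0) [324.5 193. ] [ 8.  13.9] 33.7 67.0 (320, 187, 9, 15)
top (0, 0, 0) [191.5 178.5] [13.  3.] 90.0 12.5 (190, 172, 4, 14)
scene (100, 120, 40) [248.6 267.6] [ 7.2 16.5] 35.5 100.0 (241, 260, 16, 16)
scene (20, 120, 120) [292.1 180.1] [15.3  5.5] 56.3 57.0 (286, 174, 12, 13)
scene (5, 150, 120) [301.8 185.5] [ 7.8 13.6] 56.3 71.5 (296, 180, 14, 12)
scene (0, 0, 0) [285.2 180.3] [8.6 3.8] 59.0 13.0 (284, 176, 6, 8)
scene (0, 0, 0) [287. 166.] [14.  8.] 90.0 61.5 (283, 159, 9, 15)
```

View pics/c1.png

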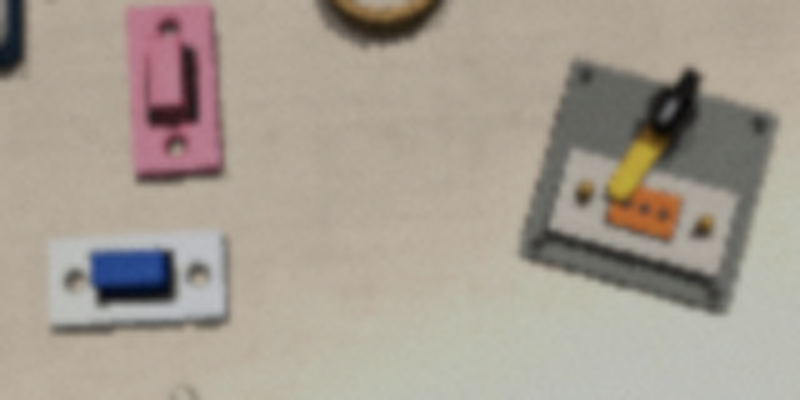

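View pics/c2.png

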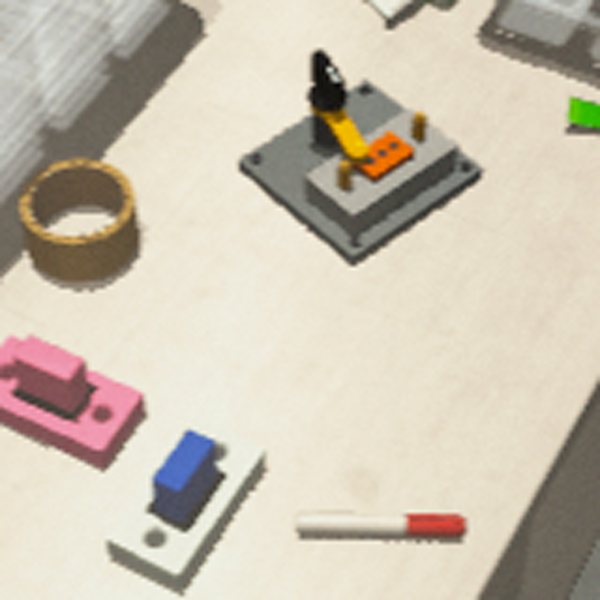

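The crops confirm the choice: a white-grey plate with the blue handle, holes at crop (76,280) and (199,272). The tool's dowels are at (584,188) and (705,222), with the bar reaching over the pad.

```bash
python3 - <<'E'
from h import *
def T(l): return (np.array(l,float)+.5)/5-.5+[190,172]
def S(l): return (np.array(l,float)+.5)*160/600-.5+[200,145]
def sh(t,P):
    print(t,P[:,:2].round(4).tolist(),'mean',P[:,:2].mean(0).round(4))
def ang(a): return round(float(np.arctan2(a[1],a[0])),3)
P=onz('top',T([[48,240],[224,232],[228,318],[52,328]]),.022); sh('upper',P); print('y-axis ang',ang(P[0]-P[1]+P[3]-P[2]))
P=onz('top',T([[76,280],[199,272]]),.022); sh('holes',P); print(ang(P[0]-P[1]))
P=onz('scene',S([[154,538],[222,452]]),.022); sh('holes S',P); print(ang(P[0]-P[1]))
# handle top face
P=onz('top',T([[92,252],[166,250],[168,286],[94,290]]),.0655); sh('handle top',P); print(ang(P[0]-P[1]+P[3]-P[2]))
P=onz('top',T([[575,62],[776,118],[724,310],[525,258]]),.012); sh('base',P)
ay=P[0]-P[1]+P[3]-P[2]; y=ang(ay)-np.pi/2; c=P.mean(0)[:2]; print('yaw',y,'origin',c-26e-3*np.array([np.cos(y),np.sin(y)]))
P=onz('top',T([[570,150],[738,192],[718,275],[550,228]]),.037); sh('die',P); print(ang(P[0]-P[1]+P[3]-P[2])-np.pi/2)
P=onz('top',T([[585,187],[706,220]]),.061); sh('dow',P); print(ang(P[0]-P[1])-np.pi/2)
P=onz('scene',S([[345,166],[420,117]]),.061); sh('dowS',P); print(ang(P[0]-P[1])-np.pi/2)
# bar axis at z .057
P=onz('top',T([[620,188],[655,140]]),.057); sh('bar',P); print('bar dir',ang(P[0]-P[1]))
P=onz('top',T([[690,75],[655,115]]),.095); sh('knob top',P)
P=onz('scene',S([[318,56],[334,70]]),.095); sh('knob S',P)
E
```

```text
upper [[0.5052, 0.2548], [0.5042, 0.1335], [0.4444, 0.1326], [0.4439, 0.2529]] mean [0.4744 0.1935]
y-axis ang 1.569
holes [[0.4762, 0.236], [0.4773, 0.1515]] mean [0.4768 0.1937]
1.583
holes S [[0.4754, 0.2398], [0.4709, 0.1543]] mean [0.4732 0.197 ]
1.518
handle top [[0.487, 0.2172], [0.4857, 0.1679], [0.4614, 0.1672], [0.4613, 0.2164]] mean [0.4739 0.1922]
1.558
base [[0.6147, -0.1164], [0.5665, -0.2545], [0.433, -0.207], [0.4767, -0.0726]] mean [ 0.5227 -0.1626]
yaw -0.32479632679489656 origin [ 0.49807793 -0.1543317 ]
die [[0.5457, -0.1069], [0.5101, -0.2196], [0.4536, -0.2014], [0.4921, -0.0898]] mean [ 0.5004 -0.1544]
-0.31879632679489656
dow [[0.5143, -0.1136], [0.4874, -0.193]] mean [ 0.5008 -0.1533]
-0.32679632679489656
dowS [[0.5119, -0.1099], [0.4841, -0.1893]] mean [ 0.498  -0.1496]
-0.33679632679489657
bar [[0.5131, -0.1374], [0.545, -0.1634]] mean [ 0.5291 -0.1504]
bar dir 2.456
knob top [[0.5791, -0.1856], [0.5531, -0.1604]] mean [ 0.5661 -0.173 ]
knob S [[0.576, -0.1807], [0.5565, -0.1725]] mean [ 0.5662 -0.1766]
```

```bash
python3 -m pendant '{"rotation":[[0,0,-8.5],[0,0,-8.5],[0,0,-8.5],[0,0,-8.5],[0,0,-8.5],[0,0,-8.5],[0,0,-8.5],[0,0,-8.5],[0,0,-8.5],[0,0,-8.5],[0,0,-8.5],[0,0,-8.5],[0,0,-8.5],[0,0,-4],[0,0,0]],"dp":[[0,0,0],[0,0,0],[0,0,0],[0,0,0],[0,0,0],[0,0,0],[0,0,0],[0,0,0],[0,0,0],[0,0,0],[0,0,0],[0,0,0],[0,0,0],[0,0,0],[0,0,0]],"hand":[0.6,0.6,0.6,0.6,0.6,0.6,0.6,0.6,0.6,0.6,0.6,0.6,0.6,0.6,0.6]}' 20
cat >> h.py <<'E'
def go(x,y,z,yaw=None):
    from scipy.spatial.transform import Rotation as Ro
    s=robot.sense(); R=Ro.from_euler('xyz',s['ee_rot'])
    print('pos',s['eef_pos'].round(4),'rpy',s['ee_rot'].round(4),'F',s['contact_force'].round(1),'tq',s['wrist_torque'].round(2),'open',round(s['opening'],4),'grip',round(s['finger_force'],1),'t',s['clock'])
    print('dp cm',(R.inv().apply(np.array([x,y,z])-s['eef_pos'])*100).round(2))
    if yaw is not None: print('rot deg',np.degrees((R.inv()*Ro.from_euler('xyz',[np.pi,0,yaw])).as_rotvec()).round(2))
E
python3 -c "
from h import *
go(.564,-.1752,.15,2.456)"
```

```text
clock: 1.6
eef_pos: [0.243, -0.4932, 0.2052]
ee_rot: [3.141, -0.001, 2.457]
contact_force: [0.2, -0.1, 0.3]
opening: 0.0565
finger_force: 0.0
pos [ 0.243  -0.4932  0.2052] rpy [ 3.1413e+00 -5.0000e-04  2.4572e+00] F [ 0.2 -0.1  0.3] tq [ 0.02 -0.14  0.02] open 0.0565 grip 0.0 t 1.6
dp cm [-4.77 44.93  5.52]
rot deg [ 0.01 -0.03  0.07]
```

```bash
python3 -m pendant '{"rotation":[[0,0,0],[0,0,0],[0,0,0],[0,0,0],[0,0,0],[0,0,0],[0,0,0],[0,0,0],[0,0,0],[0,0,0],[0,0,0],[0,0,0],[0,0,0],[0,0,0],[0,0,0],[0,0,0],[0,0,0]],"dp":[[-0.34,3.2,0],[-0.34,3.2,0],[-0.34,3.2,0],[-0.34,3.2,0],[-0.34,3.2,0],[-0.34,3.2,0],[-0.34,3.2,0],[-0.34,3.2,0],[-0.34,3.2,0],[-0.34,3.2,0],[-0.34,3.2,0],[-0.34,3.2,0],[-0.34,3.2,0],[-0.34,3.2,0],[0,0,2.5],[0,0,2.5],[0,0,0]],"hand":[0.6,0.6,0.6,0.6,0.6,0.6,0.6,0.6,0.6,0.6,0.6,0.6,0.6,0.6,0.6,0.6,0.6]}'
python3 -c "
from h import *
go(.564,-.1752,.064,2.456)
grab('top','t1.png');b=grab('scene','s1.png')[120:270,230:380,::-1]
cv2.imwrite('pics/c3.png',cv2.resize(b,(600,600),interpolation=cv2.INTER_CUBIC))"
```

```text
clock: 3.3
eef_pos: [0.5622, -0.1759, 0.1521]
ee_rot: [-3.14, -0.006, 2.454]
contact_force: [-0.0, 0.3, 0.3]
opening: 0.0564
finger_force: 0.0
pos [ 0.5622 -0.1759  0.1521] rpy [-3.1397 -0.0056  2.4543] F [-0.   0.3  0.3] tq [-0.01 -0.15 -0.01] open 0.0564 grip 0.0 t 3.3
dp cm [-0.15  0.19  8.81]
rot deg [-0.11 -0.32 -0.1 ]
```

View pics/c3.png

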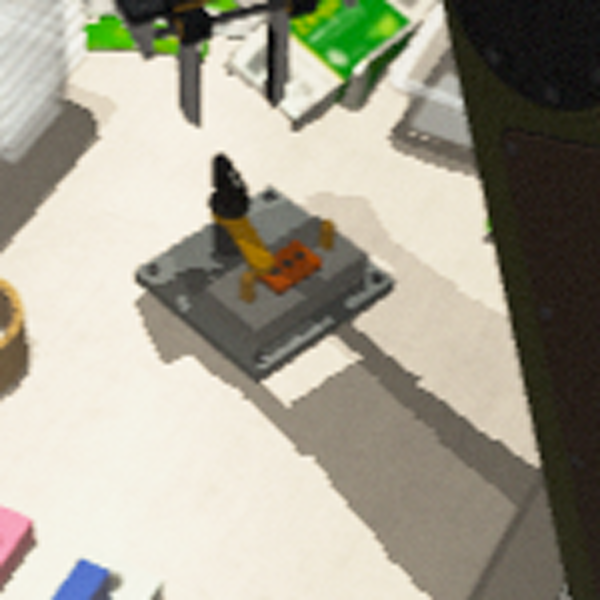

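The fingers, at crop (193,120) and (275,100), straddle the knob at (228,170), so I descend and grip.

```bash
python3 -m pendant '{"rotation":[[-0.1,-0.3,0],[0,0,0],[0,0,0],[0,0,0],[0,0,0],[0,0,0],[0,0,0],[0,0,0],[0,0,0]],"dp":[[-0.1,0.2,2],[0,0,2.5],[0,0,2.5],[0,0,1.7],[0,0,0],[0,0,0],[0,0,0],[0,0,0],[0,0,0]],"hand":[0.6,0.6,0.6,0.6,0.6,0,0,0,0]}' 25
python3 -c "
from h import *
go(.564,-.1752,.064,2.456)"
```

```text
clock: 4.3
eef_pos: [0.5662, -0.176, 0.0693]
ee_rot: [3.139, 0.006, 2.456]
contact_force: [0.4, -0.2, 0.1]
opening: 0.0276
finger_force: 0.0
pos [ 0.5662 -0.176   0.0693] rpy [3.1395 0.0063 2.456 ] F [ 0.4 -0.2  0.1] tq [ 0.05 -0.11  0.02] open 0.0276 grip 0.0 t 4.3
dp cm [ 0.22 -0.08  0.52]
rot deg [0.12 0.36 0.  ]
```

```bash
python3 -m pendant '{"rotation":[[0,0.3,0],[0,0,0],[0,0,0],[0,0,0]],"dp":[[0.2,-0.1,0.2],[0,0,0],[0,0,0],[0,0,0]],"hand":[0.3,0,0,0]}' 25
python3 -c "
from h import *
go(.564,-.1752,.064,2.456)"
```

```text
clock: 4.7
eef_pos: [0.5645, -0.1746, 0.0664]
ee_rot: [3.138, 0.001, 2.456]
contact_force: [6.9, 6.1, -3.0]
opening: 0.014
finger_force: 25.0
pos [ 0.5645 -0.1746  0.0664] rpy [3.1380e+00 6.0000e-04 2.4564e+00] F [ 6.9  6.1 -3. ] tq [ 0.99 -1.25 -0.01] open 0.014 grip 25.0 t 4.7
dp cm [-0.   -0.08  0.24]
rot deg [0.2  0.04 0.02]
```

```bash
python3 -m pendant '{"rotation":[[0,0,8],[0,0,8],[0,0,8],[0,0,8],[0,0,8],[0,0,8],[0,0,8],[0,0,8],[0,0,4],[0,0,0],[0,0,0]],"dp":[[0,0.05,0],[0,0,0],[0,0,0],[0,0,0],[0,0,0],[0,0,0],[0,0,0],[0,0,0],[0,0,0],[0,0,0],[0,0,0]],"hand":[0,0,0,0,0,0,0,0,0,0,0]}'
python3 -c "
from h import *
go(.564,-.1752,.064,2.456)"
```

```text
clock: 5.8
eef_pos: [0.5629, -0.175, 0.0663]
ee_rot: [-3.139, -0.001, 1.269]
contact_force: [-9.9, 0.2, 4.9]
opening: 0.0138
finger_force: 25.0
pos [ 0.5629 -0.175   0.0663] rpy [-3.1394e+00 -1.1000e-03  1.2692e+00] F [-9.9  0.2  4.9] tq [-0.05  1.61 -0.01] open 0.0138 grip 25.0 t 5.8
dp cm [0.01 0.11 0.23]
rot deg [ -0.07  -0.13 -68.  ]
```

```bash
python3 -m pendant '{"rotation":[[0,0,0],[0,0,0],[0,0,0],[0,0,0],[0,0,0],[0,0,0],[0,0,0],[0,0,-8],[0,0,-8],[0,0,-1]],"dp":[[0,0,0],[0,0,0],[0,0,0],[0,0,-3],[0,0,-4],[0,0,-4],[0,0,-2],[0,0,0],[0,0,0],[0,0,0]],"hand":[0.5,0.6,0.6,0.6,0.6,0.6,0.6,0.6,0.6,0.6]}'
python3 -c "
from h import *
go(.4743,.1935,.15,np.pi/2)"
```

```text
clock: 6.8
eef_pos: [0.564, -0.1751, 0.1965]
ee_rot: [3.14, -0.001, 1.569]
contact_force: [0.2, -0.4, 0.7]
opening: 0.0561
finger_force: 0.0
pos [ 0.564  -0.1751  0.1965] rpy [ 3.1402e+00 -1.3000e-03  1.5689e+00] F [ 0.2 -0.4  0.7] tq [-0.05 -0.07 -0.01] open 0.0561 grip 0.0 t 6.8
dp cm [36.84 -9.04  4.69]
rot deg [ 0.08 -0.08 -0.11]
```

```bash
python3 -m pendant '{"rotation":[[0,0,0],[0,0,0],[0,0,0],[0,0,0],[0,0,0],[0,0,0],[0,0,0],[0,0,0],[0,0,0],[0,0,0],[0,0,0],[0,0,0],[0,0,0]],"dp":[[3.35,-0.82,0],[3.35,-0.82,0],[3.35,-0.82,0],[3.35,-0.82,0],[3.35,-0.82,0],[3.35,-0.82,0],[3.35,-0.82,0],[3.35,-0.82,0],[3.35,-0.82,0],[3.35,-0.82,0],[3.35,-0.82,0],[0,0,3],[0,0,0]],"hand":[0.6,0.6,0.6,0.6,0.6,0.6,0.6,0.6,0.6,0.6,0.6,0.6,0.6]}'
python3 -c "
from h import *
go(.4743,.1935,.03,np.pi/2)
a=grab('top','t2.png')[165:235,280:360,::-1];b=grab('scene','s2.png')[145:305,200:360,::-1]
cv2.imwrite('pics/c4.png',np.hstack([cv2.resize(a,(400,350),interpolation=cv2.INTER_CUBIC),cv2.resize(b,(350,350),interpolation=cv2.INTER_CUBIC)]))"
```

```text
clock: 8.1
eef_pos: [0.4738, 0.194, 0.164]
ee_rot: [-3.138, 0.0, 1.565]
contact_force: [-0.0, -0.2, -0.2]
opening: 0.0565
finger_force: 0.0
pos [0.4738 0.194  0.164 ] rpy [-3.1379e+00  3.0000e-04  1.5645e+00] F [-0.  -0.2 -0.2] tq [ 0.03 -0.08 -0.02] open 0.0565 grip 0.0 t 8.1
dp cm [-0.05  0.09 13.4 ]
rot deg [-0.21  0.02 -0.36]
```

View pics/c4.png

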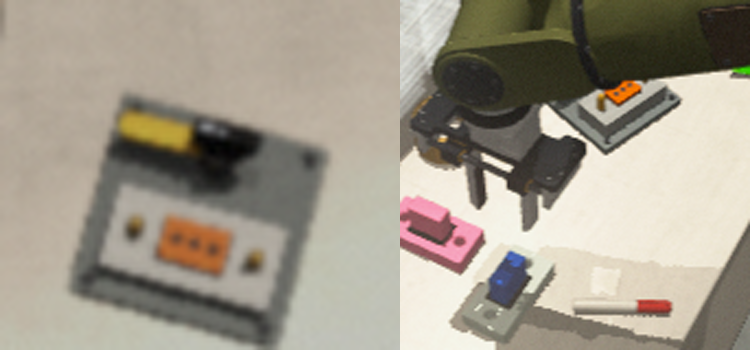

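The bar (crop left, (155,130)) is swung clear along +y of the die. The fingers are above the blue handle. The pad is now fully visible, so I measure the die from it and go on to the grasp.

```bash
python3 - <<'E'
from h import *
im=cv2.imread('pics/t2.png'); h=cv2.cvtColor(im,cv2.COLOR_BGR2HSV); m=cv2.inRange(h,(5,140,120),(19,255,255)); k=m*0; k[200:230,300:335]=m[200:230,300:335]
w=(np.clip(h[...,1].astype(float)-90,0,None))*(cv2.dilate(k,np.ones((3,3)))>0)
yy,xx=np.mgrid[:420,:560]; c=[(w*xx).sum()/w.sum(),(w*yy).sum()/w.sum()]
print(c,onz('top',[c],.045))
T=lambda l:(np.array(l,float)+.5)/5-.5+[280,165]
P=onz('top',T([[134,223],[255,258]]),.062); print(P,P.mean(0),np.arctan2(*(P[0]-P[1])[[1,0]])-np.pi/2)
P=onz('top',T([[119,187],[288,227],[268,310],[100,267]]),.037); d=P[0]-P[1]+P[3]-P[2]; print(P.mean(0),np.arctan2(d[1],d[0])-np.pi/2)
E
python3 -m pendant '{"rotation":[[0,0,-0.4],[0,0,0],[0,0,0],[0,0,0],[0,0,0],[0,0,0],[0,0,0],[0,0,0]],"dp":[[-0.05,0.05,2],[0,0,3],[0,0,3],[0,0,3],[0,0,2],[0,0,0.3],[0,0,0],[0,0,0]],"hand":[0.6,0.6,0.6,0.6,0.6,0.6,0.6,0.6]}'
python3 -c "
from h import *
go(.4743,.1935,.03,np.pi/2)"
```

```text
[np.float64(318.3222158766419), np.float64(213.6252427184466)] [[ 0.49945888 -0.15343939  0.045     ]]
[[ 0.51342341 -0.11283041  0.062     ]
 [ 0.48518552 -0.19200864  0.062     ]] [ 0.49930447 -0.15241952  0.062     ] -0.3425752593929061
[ 0.49933408 -0.15418023  0.037     ] -0.30117979247143056
clock: 9.0
eef_pos: [0.4771, 0.1935, 0.0355]
ee_rot: [3.138, -0.002, 1.572]
contact_force: [0.2, -0.3, 0.4]
opening: 0.0563
finger_force: 0.0
pos [0.4771 0.1935 0.0355] rpy [ 3.1383e+00 -2.1000e-03  1.5722e+00] F [ 0.2 -0.3  0.4] tq [-0.04 -0.06  0.01] open 0.0563 grip 0.0 t 9.0
dp cm [-0.   -0.28  0.55]
rot deg [ 0.19 -0.12  0.08]
```

```bash
python3 -m pendant '{"rotation":[[0,0,0],[0,0,0],[0,0,0],[0,0,0],[0,0,0],[0,0,0]],"dp":[[0,-0.25,0.5],[0,0,0],[0,0,0],[0,0,0],[0,0,0],[0,0,0]],"hand":[0.6,0.4,0,0,0,0]}' 40
python3 -c "
from h import *
go(.4743,.1935,.03,np.pi/2)"
```

```text
clock: 9.6
eef_pos: [0.4739, 0.1935, 0.029]
ee_rot: [3.14, -0.001, 1.573]
contact_force: [1.4, -0.0, 1.1]
opening: 0.0238
finger_force: 40.0
pos [0.4739 0.1935 0.029 ] rpy [ 3.1398e+00 -1.5000e-03  1.5731e+00] F [ 1.4 -0.   1.1] tq [-0.03 -0.2   0.06] open 0.0238 grip 40.0 t 9.6
dp cm [-0.    0.04 -0.1 ]
rot deg [ 0.1  -0.08  0.13]
```

```bash
python3 -m pendant '{"rotation":[[0,0,0],[0,0,0],[0,0,0],[0,0,0],[0,0,0],[0,0,0],[0,0,6],[0,0,6],[0,0,6.6],[0,0,0]],"dp":[[0,0,-1],[0,0,-2],[0,0,-2],[0,0,-2],[0,0,-2],[0,0,-2],[0,0,0],[0,0,0],[0,0,0],[0,0,0]],"hand":[0,0,0,0,0,0,0,0,0,0]}'
python3 -c "
from h import *
go(.4994,-.1535,.14,np.pi/2-.325)
grab('scene','s3.png');grab('top','t3.png')"
```

```text
clock: 10.6
eef_pos: [0.4732, 0.1932, 0.1391]
ee_rot: [3.141, -0.001, 1.247]
contact_force: [0.1, -0.6, -4.2]
opening: 0.0239
finger_force: 40.0
pos [0.4732 0.1932 0.1391] rpy [ 3.1415e+00 -1.3000e-03  1.2466e+00] F [ 0.1 -0.6 -4.2] tq [-0.04 -0.05 -0.03] open 0.0239 grip 40.0 t 10.6
dp cm [-32.03  13.53  -0.13]
rot deg [ 0.01 -0.08  0.04]
```

```bash
python3 -m pendant '{"rotation":[[0,0,0],[0,0,0],[0,0,0],[0,0,0],[0,0,0],[0,0,0],[0,0,0],[0,0,0],[0,0,0],[0,0,0],[0,0,0],[0,0,0],[0,0,0],[0,0,0],[0,0,0]],"dp":[[-1.3,0.56,0],[-2.6,1.12,0],[-2.6,1.12,0],[-2.6,1.12,0],[-2.6,1.12,0],[-2.6,1.12,0],[-2.6,1.12,0],[-2.6,1.12,0],[-2.6,1.12,0],[-2.6,1.12,0],[-2.6,1.12,0],[-2.6,1.12,0],[-2.1,0.65,0],[0,0,2],[0,0,0]],"hand":[0,0,0,0,0,0,0,0,0,0,0,0,0,0,0]}'
python3 -c "
from h import *
go(.4994,-.1535,.097,np.pi/2-.325)
a=grab('top','t4.png')[165:235,280:360,::-1];b=grab('scene','s4.png')[120:220,250:350,::-1]
cv2.imwrite('pics/c5.png',np.hstack([cv2.resize(a,(400,350),interpolation=cv2.INTER_CUBIC),cv2.resize(b,(400,400),interpolation=cv2.INTER_CUBIC)[:350]]))"
```

```text
clock: 12.2
eef_pos: [0.4988, -0.1537, 0.1164]
ee_rot: [-3.138, -0.002, 1.249]
contact_force: [0.4, -1.0, -3.4]
opening: 0.024
finger_force: 40.0
pos [ 0.4988 -0.1537  0.1164] rpy [-3.1381e+00 -1.7000e-03  1.2489e+00] F [ 0.4 -1.  -3.4] tq [ 0.03  0.02 -0.03] open 0.024 grip 40.0 t 12.2
dp cm [0.03 0.05 1.94]
rot deg [-0.2  -0.1   0.18]
```

View pics/c5.png

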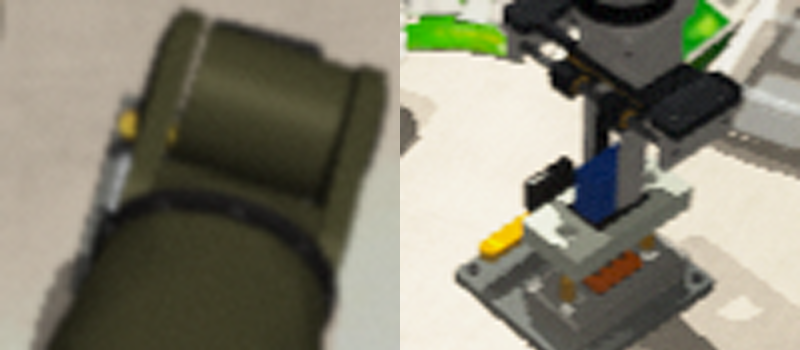

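The held plate hangs squarely over the two dowels (crop (568,288) and (648,245)), with the yellow bar clear to the left. I descend onto the taper and read the forces.

```bash
python3 -m pendant '{"rotation":[[-0.2,-0.1,0.2],[0,0,0],[0,0,0],[0,0,0],[0,0,0],[0,0,0],[0,0,0],[0,0,0]],"dp":[[0.03,0.05,1],[0,0,1],[0,0,0.2],[0,0,0.2],[0,0,0.2],[0,0,0.2],[0,0,0],[0,0,0]],"hand":[0,0,0,0,0,0,0,0]}'
python3 -c "
from h import *
go(.4994,-.1535,.066,np.pi/2-.325)"
```

```text
clock: 13.1
eef_pos: [0.5011, -0.153, 0.0905]
ee_rot: [3.137, 0.0, 1.245]
contact_force: [-1.7, 0.6, -3.3]
opening: 0.0234
finger_force: 40.0
pos [ 0.5011 -0.153   0.0905] rpy [3.1373e+00 2.0000e-04 1.2449e+00] F [-1.7  0.6 -3.3] tq [-0.13  0.06  0.  ] open 0.0234 grip 40.0 t 13.1
dp cm [-0.1  -0.16  2.45]
rot deg [ 0.24  0.01 -0.05]
```

```bash
python3 -m pendant '{"rotation":[[0.2,0,0],[0,0,0],[0,0,0],[0,0,0],[0,0,0],[0,0,0]],"dp":[[-0.05,-0.12,0],[0,0,0.2],[0,0,0.2],[0,0,0.2],[0,0,0],[0,0,0]],"hand":[0,0,0,0,0,0]}'
python3 -c "
from h import *
go(.4994,-.1535,.066,np.pi/2-.325)"
```

```text
clock: 13.7
eef_pos: [0.4991, -0.1536, 0.0839]
ee_rot: [-3.141, 0.001, 1.245]
contact_force: [-4.9, -5.5, -4.1]
opening: 0.0238
finger_force: 40.0
pos [ 0.4991 -0.1536  0.0839] rpy [-3.1408e+00  1.4000e-03  1.2448e+00] F [-4.9 -5.5 -4.1] tq [-1.3   1.02 -0.11] open 0.0238 grip 40.0 t 13.7
dp cm [0.02 0.03 1.79]
rot deg [-0.05  0.08 -0.06]
```

```bash
python3 -m pendant '{"rotation":[[0,0,0],[0,0,0],[0,0,0],[0,0,0],[0,0,0],[0,0,0]],"dp":[[-0.08,-0.04,0.2],[0,0,0.2],[0,0,0.2],[0,0,0.2],[0,0,0],[0,0,0]],"hand":[0,0,0,0,0,0]}'
python3 -c "
from h import *
go(.4994,-.1535,.066,np.pi/2-.325)"
```

```text
clock: 14.3
eef_pos: [0.4988, -0.1539, 0.076]
ee_rot: [-3.141, 0.001, 1.245]
contact_force: [-3.5, -4.9, -3.9]
opening: 0.0232
finger_force: 40.0
pos [ 0.4988 -0.1539  0.076 ] rpy [-3.1412e+00  7.0000e-04  1.2450e+00] F [-3.5 -4.9 -3.9] tq [-0.98  0.89 -0.09] open 0.0232 grip 40.0 t 14.3
dp cm [0.05 0.05 1.  ]
rot deg [-0.02  0.04 -0.05]
```

```bash
python3 -m pendant '{"rotation":[[0,0,0],[0,0,0],[0,0,0],[0,0,0],[0,0,0],[0,0,0],[0,0,0]],"dp":[[-0.06,-0.03,0],[0,0,0.2],[0,0,0.2],[0,0,0.2],[0,0,0.2],[0,0,0.1],[0,0,0]],"hand":[0,0,0,0,0,0,0]}' 58
python3 -c "
from h import *
go(.4994,-.1535,.066,np.pi/2-.325)"
```

```text
clock: 15.0
eef_pos: [0.4988, -0.1542, 0.0681]
ee_rot: [3.141, 0.0, 1.245]
contact_force: [-6.7, -0.1, 9.3]
opening: 0.0236
finger_force: 58.0
pos [ 0.4988 -0.1542  0.0681] rpy [3.1407e+00 2.0000e-04 1.2450e+00] F [-6.7 -0.1  9.3] tq [-0.02  1.6  -0.13] open 0.0236 grip 58.0 t 15.0
dp cm [0.08 0.04 0.21]
rot deg [ 0.05  0.01 -0.05]
```

```bash
python3 -m pendant '{"rotation":[[0,0,0],[0,0,0],[0,0,0],[0,0,0],[0,0,0]],"dp":[[0,-0.06,0.1],[0,0,0.1],[0,0,0.1],[0,0,0],[0,0,0]],"hand":[0,0,0,0,0]}'
python3 -c "
from h import *
go(.4994,-.1535,.066,np.pi/2-.325)"
```

```text
clock: 15.5
eef_pos: [0.4988, -0.1542, 0.066]
ee_rot: [3.139, 0.0, 1.245]
contact_force: [-7.6, -1.1, 17.6]
opening: 0.0235
finger_force: 58.0
pos [ 0.4988 -0.1542  0.066 ] rpy [3.1390e+00 2.0000e-04 1.2448e+00] F [-7.6 -1.1 17.6] tq [ 0.17  1.83 -0.08] open 0.0235 grip 58.0 t 15.5
dp cm [ 0.09  0.04 -0.  ]
rot deg [ 0.15  0.01 -0.06]
```

```bash
python3 -m pendant '{"rotation":[[0.1,0,0],[0,0,0],[0,0,0],[0,0,0],[0,0,0]],"dp":[[0,-0.04,0.08],[0,0,0],[0,0,0],[0,0,0],[0,0,0]],"hand":[0,0,0,0,0]}'
python3 -c "
from h import *
go(.4994,-.1535,.066,np.pi/2-.325)
grab('top','t5.png');b=grab('scene','s5.png')[120:220,250:350,::-1]
cv2.imwrite('pics/c6.png',cv2.resize(b,(600,600),interpolation=cv2.INTER_CUBIC))"
```

```text
clock: 16.0
eef_pos: [0.4988, -0.1542, 0.0659]
ee_rot: [3.14, 0.0, 1.245]
contact_force: [-9.9, -0.5, 25.1]
opening: 0.0234
finger_force: 58.0
pos [ 0.4988 -0.1542  0.0659] rpy [3.1395e+00 2.0000e-04 1.2448e+00] F [-9.9 -0.5 25.1] tq [ 0.36  2.14 -0.04] open 0.0234 grip 58.0 t 16.0
dp cm [ 0.09  0.03 -0.01]
rot deg [ 0.12  0.01 -0.06]
```

View pics/c6.png

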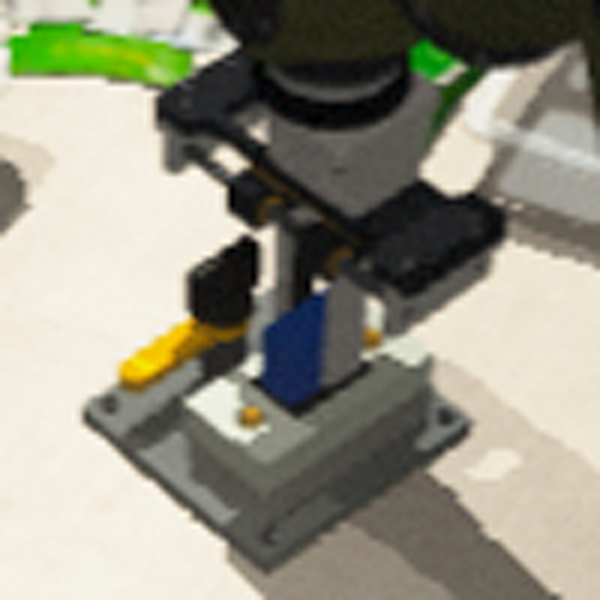

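The crop shows both dowel tips through the holes at (250,415) and (373,338). The halves meet with no gap and the bar is clear at (180,355). The last 0.8 mm push moved the tool only 0.1 mm while the force rose to 25 N, so the tool is shut.

```bash
python3 -c "
from h import *
print(robot.sign_off())"
```

```text
the job is handed in; nothing more can be done
None
```

I handed the job in at about 16 s of the 51 s allowed: the clamp was swung clear to an estimated 1.55 rad, and the upper half sat on both dowels, held fully shut with about 25 N at the wrist. The sign-off returned no verdict.

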